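# Lock the tube carrier onto the shaker

## Task

Mount the tube carrier on the shaker: set it down over the two screw heads so that they come up through the round ends of its keyholes and its plate lies flat on the carriage, then slide it along away from the shaker's front panel until it is fully home and the spring catch snaps up behind it. Feel for the screws and the end stop gently (never press the carrier against the shaker with more than about 45 N), let go, and leave the other things on the bench where they are.

Things in the scene. Friction and masses are not known exactly. Their poses are not given: they have to be found in the camera images.
- shaker: Fixed low grey laboratory shaker, 222 x 126 mm. Origin: centre of its underside, on the bench; +x is the slide direction, from the end with the black control panel (-x) to the plain end; z up. On it a dark steel carriage (180 x 84 mm, top face 68 mm above the bench) carries the screws and the catch. All it holds stays put under forces below 100 N; track walls end 2 mm below the carriage top.
- track_mid (a point): Middle of the shaker's track, at the height of the carriage's top face; axes as the shaker. The carriage was clamped by hand with its middle anywhere from -15 to +15 mm along x of this point (y = 0): NOT measured, find it by feel or eye. Two upright screws stand 45 mm before and behind its middle: shank 7 mm, head 16 mm across, head underside 7.5 and top 12.5 mm above the carriage.
- catch (a joint): Spring catch: steel button, 7 x 16 mm, 4 mm proud of the carriage, centred 71 mm behind (-x of) its middle. Value: m pushed down, 0 = up, 0.0045 = lowest. Pushing it flush takes about 2.5 N at its place, i.e. about 5 N at the carrier's middle, less its weight. The seated carrier's tail holds it down (0.004) until the carrier is home; then it springs up 1.5 mm behind the tail edge.
- carrier_grip (a point): Loose tube carrier (about 0.3 kg), flat on the bench at the start: plate 162 x 84 x 5 mm with an upright black grip in its middle, 14 mm thick along x, 40 mm wide along y, top 63 mm above the plate's underside. This point is in the grip, midway between the keyholes, 41 mm above its underside (109 mm above the bench when seated, 12.5 mm more on top of the heads); +x to the nose, z up.
- carrier_keys (a point): On the carrier's underside, below the grip; axes as the grip point. Two keyholes on the centre line: round openings 20 mm wide at x = +54 and -36 mm, each with a 10 mm wide slot towards -x, closed so that the screw shanks stop at x = +36 and -54 mm. With the carriage's middle at c along the track, this point goes down at c - 9 mm and is home at c + 9 mm (18 mm of slide). Smooth: friction about 0.25.
- carrier_nose (a point): Middle of the lower edge of the carrier's nose end, 87 mm ahead (+x) of the grip (the tail edge is 75 mm behind it); it leads in the slide and points to the shaker's plain end. Four white tube wells (27 mm across, 18 mm high on the plate) stand 50 mm before and behind and 27.5 mm beside the grip's centre.
- tape_roll: Bystander: flat tape roll, 108 mm across, 24 mm high; origin at its underside's centre.
- crucible: Bystander: small white lidded crucible, 45 mm, 49 mm high; origin at its underside's centre.
- beaker_100: Bystander: small beaker, 55 mm across, 70 mm high; origin at its underside's centre.
- sample_jar_1: Bystander: sample jar with white lid, 56 mm across, 76 mm high; origin at its underside's centre.

How it is judged (in metres and radians):
On the way:
1. the carrier's plate lies flat on the carriage, the screw heads up through its keyholes, its tail pushing the catch down (z of carrier_grip in the frame of shaker between 0.106 and 0.112 m and y of carrier_grip in the frame of shaker between -0.004 and 0.004 m and x of carrier_grip in the frame of shaker between -0.028 and 0.022 m and x of carrier_nose in the frame of shaker above 0.04 m and angle between the x axis of carrier_grip and the x axis of shaker, either way round below 0.07 rad and angle between carrier_grip's own z axis and vertical below 0.05 rad and value of joint catch above 0.001 m), for 0.1 s.
At the end, for the whole second after the job is handed in: the carrier lies at rest and flat on the carriage (height within 1.5 mm of seated, tilt under 0.014 rad, within 4 mm of the shaker's centre line and 0.07 rad of its direction), nose to the plain end, slid fully home so that the spring catch is up again (pushed down less than 1.2 mm) behind it (z of carrier_grip in the frame of shaker between 0.1075 and 0.1105 m and y of carrier_grip in the frame of shaker between -0.004 and 0.004 m and x of carrier_grip in the frame of shaker between -0.009 and 0.028 m and x of carrier_nose in the frame of shaker above 0.04 m and angle between the x axis of carrier_grip and the x axis of shaker, either way round below 0.07 rad and angle between carrier_grip's own z axis and vertical below 0.014 rad and value of joint catch below 0.0012 m and linear speed of carrier below 0.01 m/s); the robot touches nothing.
It fails at once if the carrier is pressed against the shaker with more than 45 N (contact force between carrier and shaker above 45 N).
It fails at once if a bystander (tape roll, crucible, beaker, jar) is moved more than 30 mm (distance of any of tape_roll, crucible, beaker_100, sample_jar_1 from where it was at the start of the episode above 0.03 m).
It also fails if it takes over 72 s, if anything falls off the work surface, if the arm or the gripper's body presses on something with over 40 N, if the wrist force passes 120 N, or if a joint passes its speed limit or range.

## Robot

A 6-joint arm with a two-finger parallel gripper is mounted at the origin on a cart in front of the work surface, level with it; the furniture and walls round the work are solid. World frame = base frame: x ahead of the robot, y to its left, z up, the work surface at z = 0. Lengths are in mm, angles in degrees, forces in N, time in s.
With the tool pointing down it reaches from about 350 to 850 mm from the base axis. Payload 8.1 kg.
Tool frame: the origin (TCP) lies midway between the tips of the shut fingers; the grasp point (between the pads) lies 19 mm behind it (r.grasp_offset is the distance from the TCP to the grasp point, in mm); z points along the fingers, x is the direction in which the jaws open and shut, and the axes are right-handed (so a half turn about z gives the same grasp; the last joint's range is limited). The gripper opens to 85 mm and grips with 20 to 120 N. Pads are 22 mm wide; open, the fingers measure 114 mm over their backs; the gripper's body (76 mm by 85 mm) begins 54 mm behind the grasp point. The pads swing forward as they close: fully open they stand 13 mm farther back than shut.
Start: joints at [71.826, 7.471, 85.268, -0, 87.261, -4.893], TCP at [137.815, 583.962, 199.292] pointing down, gripper open.
Joint ranges: [-169.43, 169.43], [-51.17, 129.36], [1.28, 143.12], [-76.62, 256.62], [0, 156.53], [-152.29, 152.29]. Speed limits (degrees/s): [136.94, 136.94, 159.86, 180, 180, 180].

## Interface

Orientations are given as [roll, pitch, yaw] about the fixed x, y, z axes, in that order (R = Rz(yaw) Ry(pitch) Rx(roll)).
In Python, from bench import r, optics, hand_in gives the robot as it stands.
- The arm moves only by the shell command python3 -m pendant 'ROWS' [FORCE]. ROWS is JSON, a list of rows, each a list of 5 numbers: the opening, from 0 (shut) to 1 (fully open), then the shift along the tool's x, y, z in mm, then the turn about the tool's z in degrees. A call has 1 to 10 rows; each row shifts and turns the commanded pose from where the row before left it, along the tool's axes as they then stand; what a row does not reach is not made up. A row lasts 1/10 s, in which the tool goes at most 50 mm and 8.59 degrees, less where a joint would pass 70% of its speed; a pose out of reach is approached as far as the arm can. A call with a gripper value outside its range is refused whole. The fingers move at their own pace and stop on an object; FORCE is the grip in N (left out, the last holds). Time passes only in rows, so rows that do not move let the fingers close. It gives the time, the measured TCP pose, the force and the opening at its end, in the units of the state.
- r.sense(): the state, without advancing time (a new reading comes with each control period).
- optics.snapshot(name): name is "side" or "top"; returns (picture, depth): 480x640x3 uint8, blue, green, red; 480x640 float32, mm along the optical axis (not along the pixel's ray), 0 where there is no reading.
- optics.camera_params(name): a dict with "camera_matrix" (3x3 intrinsics, pixels), "k1" (the pictures are not rectified: a ray, as slopes to the right and down, at radius r is drawn at 1 + k1 r^2 times it, then the intrinsics apply), "eye" and "orientation" of the camera in the world. Camera axes: x right, y down, z forward; pixel columns grow to the right and rows downward; lengths in mm; the calibration is good to about 2 mm. A picture is of the moment at which its call begins. camera_params takes no time and is no camera call.
- hand_in(): hands the job in, once; it reports no verdict.
Trained networks look in the newest picture that a camera, given by its name, has taken for a name from the list of things; names that differ only in an ending like _2 or _b are one class to them, and where a whole thing is asked for, a point or a joint stands for the part that bears it (a point fixed in the world has none). Each returns a list of dicts, best first, with "score" (0 to 1); they miss things now and then, are a little off and sometimes report something else, mostly with a low value. They report only what shows in the picture. A call takes as long as a camera call.
- optics.search_frame(camera, query): "at" ([x, y, z] in mm, in world coordinates, good to about 4 mm: the middle of the surface that is visible of it).
The state is a dict: "time": time; "joint_pos": joint angles; "qd": joint speeds; "joint_efforts": joint torques, N m; "tool_pos": TCP position; "tcp_rot": TCP orientation; "ft_force": force on the tool from outside, world axes, zero at the start; "wrist_torque": the same for the moment, N m; "finger_gap": finger opening in mm.
Only numpy, scipy, OpenCV 4.12 (cv2) and the standard library are available. Lean on these libraries where they do the work, as an engineer would, in place of code of your own. Each camera call takes 0.05 s, during which the arm holds its last target. There are 200 camera calls.

## Working session

There is one attempt and no reset: what is moved stays moved. The work goes in short steps, Python scripts to look and compute and a shell command to move; the robot and the scene stay as the last step left them, time stands still between calls to the robot, and variables do not carry over. Pictures are saved under pics/ and viewed, about 8 in all and at most 12, crops included, and the job is handed in when it is done.

```bash
ls; mkdir -p pics; cat > h.py <<'E'
import numpy as np, cv2
from bench import r, optics, hand_in
from scipy.spatial.transform import Rotation as Ro
E
python3 - <<'E'
from h import *
s=r.sense(); print(s)
for c in ("side","top"):
    p,d=optics.snapshot(c); cv2.imwrite(f"pics/{c}0.png",p); np.save(f"{c}0.npy",d)
    print(c,optics.camera_params(c))
    for q in ["shaker","carrier_grip","catch","tape_roll","crucible","beaker_100","sample_jar_1"]:
        print(q,[(np.round(x["at"]),round(x["score"],2)) for x in optics.search_frame(c,q)][:2])
E
```

```text
pics
{'time': 0.0, 'joint_pos': array([ 7.18255546e+01,  7.51417481e+00,  8.53278826e+01, -1.50638678e-03,
        8.72602333e+01, -4.89349720e+00]), 'qd': array([-0.01293044, -0.02867718,  0.07222486,  0.07575102,  0.00854079,
        0.04552285]), 'joint_efforts': array([-6.19781931e-04, -5.69379115e+01, -5.00569510e+01, -1.67152994e-04,
        1.39026638e-02, -2.40812699e-05]), 'tool_pos': array([137.6451623 , 583.39618738, 198.26757953]), 'tcp_rot': array([-1.79992773e+02,  1.02046264e-01,  7.67191316e+01]), 'ft_force': array([-0.00871579, -0.38902442,  0.37953566]), 'wrist_torque': array([ 0.03729226, -0.01394497, -0.03596222]), 'finger_gap': 85.15216637502513}
side {'camera_matrix': array([[579.78534417,   0.        , 323.2736178 ],
       [  0.        , 579.78534417, 239.05248248],
       [  0.        ,   0.        ,   1.        ]]), 'k1': 0.05490861118989905, 'eye': array([ 433.11111971, -873.19457234, 1011.99134632]), 'orientation': array([-134.35590312,    0.6707407 ,   -9.91987962])}
shaker [(array([545., -31.,  61.]), 0.8)]
carrier_grip [(array([431., 235.,   4.]), 0.68)
[... 236 characters left out ...]
ray([529., 427.,  54.]), 0.61)]
top {'camera_matrix': array([[484.91762631,   0.        , 315.66824894],
       [  0.        , 484.91762631, 232.11894682],
       [  0.        ,   0.        ,   1.        ]]), 'k1': 0.017517998214836468, 'eye': array([ 438.14696424,   94.83480466, 1476.3411554 ]), 'orientation': array([-1.74416559e+02,  2.83459220e-02, -9.15728639e+01])}
shaker [(array([538.,  -2.,  66.]), 0.86), (array([433., 241.,   7.]), 0.64)]
carrier_grip [(array([431., 241.,   6.]), 0.64)]
catch []
tape_roll [(array([ 387., -284.,   19.]), 0.97)]
crucible []
beaker_100 [(array([813.,  82.,  24.]), 0.83), (array([804., -35.,  44.]), 0.21)]
sample_jar_1 [(array([519., 444.,  76.]), 0.56)]
```

View pics/top0.png

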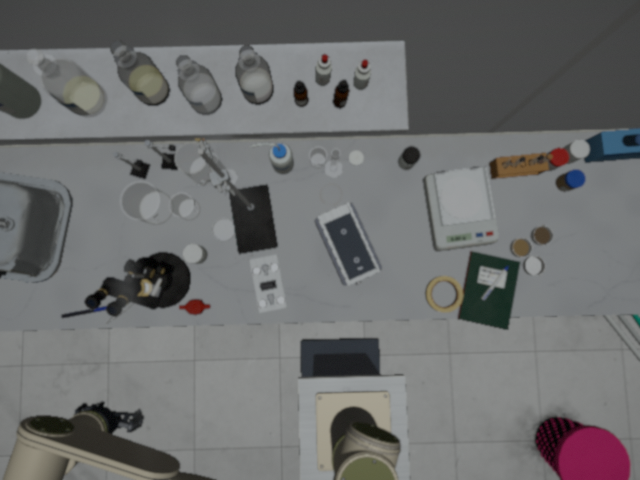

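View pics/side0.png

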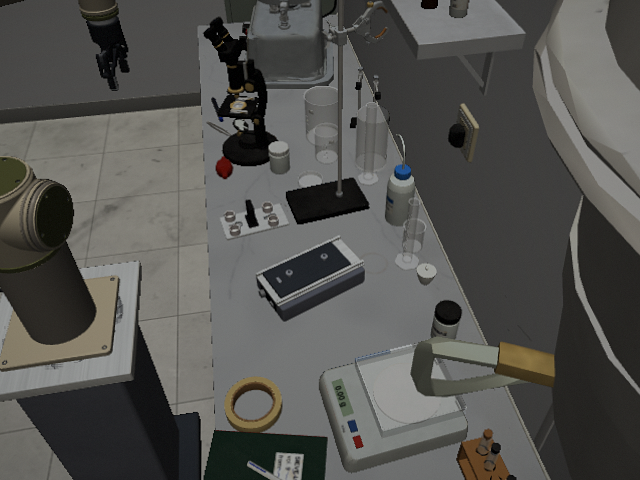

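The top view shows the carrier at about (267,285) px and the shaker at (348,243). In the side view they are at (252,215) and (311,278). I need zooms to tell which end is the panel and which is the nose.

```bash
python3 - <<'E'
import cv2,numpy as np
a=cv2.imread("pics/top0.png");b=cv2.imread("pics/side0.png")
A=cv2.resize(a[195:320,240:390],None,fx=4,fy=4,interpolation=cv2.INTER_CUBIC)
B=cv2.resize(b[190:325,210:375],None,fx=4.4,fy=4.4,interpolation=cv2.INTER_CUBIC)
cv2.imwrite("pics/A.png",cv2.convertScaleAbs(A,alpha=1.6));cv2.imwrite("pics/B.png",cv2.convertScaleAbs(B,alpha=1.6))
E
```

```text
(no output)
```

View pics/A.png

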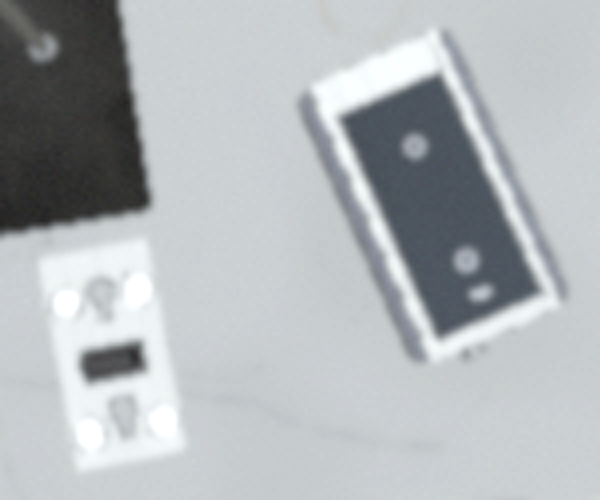

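View pics/B.png

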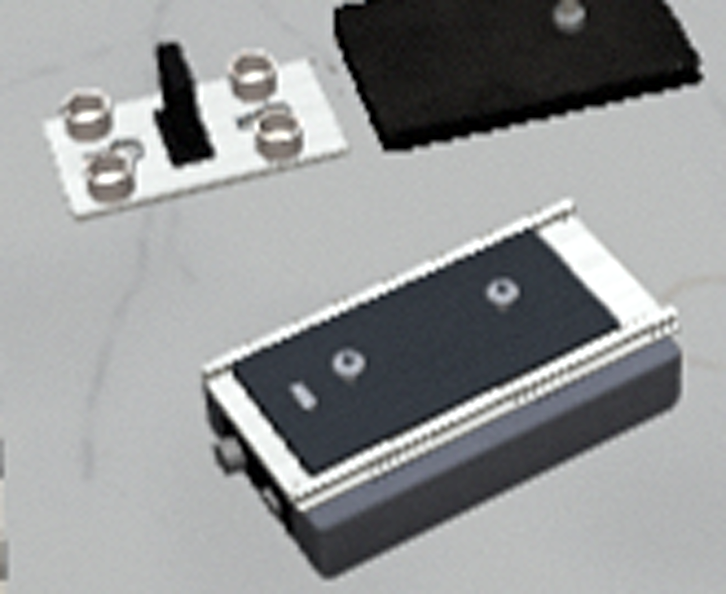

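The shaker's panel and catch end is at the bottom, so its +x points up and slightly left in the top image, away from the robot. The carrier's round keyhole ends face up too. Grip to end distances of about 114 px (upper) and 98 px (lower) match 87:75, so the nose is up. Next I rectify both views onto the known height planes and measure.

```bash
cat >> h.py <<'E'
def cam(c):
    P=optics.camera_params(c); return P["camera_matrix"],np.array([P["k1"],0,0,0.]),P["eye"],Ro.from_euler("xyz",P["orientation"],degrees=True).as_matrix()
def w2p(c,X):
    K,k,e,R=cam(c); X=np.atleast_2d(X).astype(float)
    return cv2.projectPoints((X-e)@R,np.zeros(3),np.zeros(3),K,k)[0][:,0]
def p2w(c,p,z):
    K,k,e,R=cam(c); n=cv2.undistortPoints(np.array(p,float).reshape(-1,1,2),K,k)[:,0]
    d=np.c_[n,np.ones(len(n))]@R.T; return e+d*((z-e[2])/d[:,2])[:,None]
S=3  # px per mm
def ortho(img,c,x0,x1,y0,y1,z):
    "rectified: rows = -x (top is x1), cols = -y (left is y1)"
    h,w=int((x1-x0)*S),int((y1-y0)*S); v,u=np.mgrid[:h,:w]
    X=np.c_[(x1-v/S).ravel(),(y1-u/S).ravel(),np.full(h*w,z)]
    m=w2p(c,X).reshape(h,w,2).astype(np.float32); return cv2.remap(img,m[...,0],m[...,1],cv2.INTER_CUBIC)
E
python3 - <<'E'
from h import *
def rect(mask,x1,y1):
    cs,_=cv2.findContours(mask.astype(np.uint8),0,1); cs=[c for c in cs if cv2.contourArea(c)>300]
    out=[]
    for c in sorted(cs,key=cv2.contourArea)[::-1][:4]:
        b=cv2.boxPoints(cv2.minAreaRect(c)); (u,v),(a,bb),t=cv2.minAreaRect(c)
        i=np.argmax([np.linalg.norm(b[k]-b[k-1]) for k in range(4)]); d=b[i]-b[i-1]
        yaw=np.degrees(np.arctan2(-d[0],-d[1])); yaw=(yaw+90)%180-90
        out.append((round(x1-v/S,1),round(y1-u/S,1),round(max(a,bb)/S,1),round(min(a,bb)/S,1),round(yaw,2)))
    return out
rows=[]
for c in ("top","side"):
    g=cv2.imread(f"pics/{c}0.png")
    o=ortho(g,c,325,535,170,305,5); gr=o.min(2); print(c,"plate",rect(gr>125,535,305), np.percentile(gr,[5,50,95]))
    ob=ortho(g,c,380,490,190,290,63).max(2); print("griptop",rect(ob<50,490,290))
    q=ortho(g,c,420,680,-110,110,68); qg=q.max(2); print("carriage",rect(qg<70,680,110),np.percentile(qg,[5,50,95]))
    q2=ortho(g,c,420,680,-110,110,80.5).max(2); 
    rows.append(np.hstack([cv2.resize(o,(405*400//630,400)),cv2.resize(q,(660*400//780,400))]))
    m=(q2>85)&(cv2.erode((cv2.morphologyEx((q2<70).astype(np.uint8),cv2.MORPH_CLOSE,np.ones((45,45)))),np.ones((15,15)))>0)
    print("heads",rect(m,680,110))
cv2.imwrite("pics/C.png",cv2.convertScaleAbs(np.vstack([r_[:, :] for r_ in rows]),alpha=1.5)[:800])
im=np.hstack(rows); print(im.shape); cv2.imwrite("pics/C.png",cv2.convertScaleAbs(cv2.resize(im,None,fx=.66,fy=1) if im.shape[1]>1200 else cv2.resize(im,(800,int(im.shape[0]*800/im.shape[1]))),alpha=1.5))
E
```

```text
top plate [(430.2, 237.7, 209.7, 134.7, np.float32(0.0))] [ 94. 128. 154.]
griptop [(429.2, 233.5, 35.0, 12.3, np.float32(-90.0))]
carriage [(533.5, -5.2, 170.9, 77.1, np.float32(22.53))] [ 58. 128. 152.]
heads [(467.9, -32.2, 17.5, 11.6, np.float32(-72.65))]
side plate [(416.1, 242.8, 127.0, 86.3, np.float32(10.03)), (499.1, 260.2, 93.1, 32.9, np.float32(-79.78)), (383.6, 217.0, 14.6, 8.6, np.float32(-3.37)), (374.3, 272.2, 14.0, 8.3, np.float32(0.0))] [  9. 116. 151.]
griptop [(426.8, 225.3, 70.0, 23.7, np.float32(-90.0))]
carriage [(536.5, -3.9, 185.3, 87.1, np.float32(22.48)), (571.6, -83.7, 202.1, 28.4, np.float32(22.44)), (440.9, -63.9, 108.0, 29.8, np.float32(-56.63)), (517.3, -78.8, 48.3, 3.5, np.float32(22.62))] [ 37. 114. 155.]
heads [(516.8, -34.0, 162.0, 98.7, np.float32(22.2)), (424.0, -46.3, 57.3, 7.3, np.float32(-90.0)), (578.2, 14.4, 15.3, 14.8, np.float32(41.63)), (494.7, -20.2, 15.1, 14.8, np.float32(56.31))]
(400, 1190, 3)
```

```bash
python3 - <<'E'
from h import *
T=lambda u,v:((u+.5)/4-.5+240,(v+.5)/4-.5+195)
B=lambda u,v:((u+.5)/4.4-.5+210,(v+.5)/4.4-.5+190)
h=p2w("top",[T(414,146),T(467,260)],80.5);print("heads",h,h.mean(0),np.hypot(*(h[0]-h[1])[:2]))
for nm,l,z in [("plate TL TR BR BL",[T(38,258),T(149,240),T(186,450),T(78,472)],5),("wells",[T(66,302),T(138,290),T(163,421),T(90,434)],23),("griptop TL TR BR BL",[T(82,357),T(140,346),T(144,367),T(88,381)],63)]:
    w=p2w("top",l,z);print(nm,w[:,:2].round(1).tolist(),w.mean(0).round(1))
for nm,l,z in [("side plate",[B(45,125),B(307,58),B(352,148),B(76,218)],5),("side griptop",[B(156,44),B(176,42),B(196,68),B(184,74)],63),("wells",[B(88,103),B(253,66),B(279,124),B(111,169)],23)]:
    w=p2w("side",l,z);print(nm,w[:,:2].round(1).tolist(),w.mean(0).round(1))
# yaw from lines
for c in ["top","side"]:
    d=np.load(f"{c}0.npy")
    K,k,e,R=cam(c); v,u=np.mgrid[:480,:640]; n=cv2.undistortPoints(np.c_[u.ravel(),v.ravel()].astype(float).reshape(-1,1,2),K,k)[:,0]
    P=(np.c_[n,np.ones(len(n))]*d.reshape(-1,1))@R.T+e; P=P[d.ravel()>0]
    g=P[(abs(P[:,0]-430)<60)&(abs(P[:,1]-238)<50)&(P[:,2]>45)&(P[:,2]<75)]; print(c,"grip pts",len(g),g.mean(0).round(1),g.min(0).round(1),g.max(0).round(1))
    w=P[(abs(P[:,0]-430)<120)&(abs(P[:,1]-238)<80)&(P[:,2]>14)&(P[:,2]<30)]; print("well pts",len(w),w.mean(0).round(1))
E
```

```text
heads [[575.27454738  12.3097902   80.5       ]
 [491.90702044 -23.0531021   80.5       ]] [533.59078391  -5.37165595  80.5       ] 90.557598800462
plate TL TR BR BL [[505.3, 295.5], [516.6, 211.2], [358.2, 186.5], [344.2, 267.7]] [431.1 240.2   5. ]
wells [[471.0, 272.6], [478.5, 218.7], [381.0, 202.0], [372.9, 256.3]] [425.9 237.4  23. ]
griptop TL TR BR BL [[430.1, 256.7], [436.9, 214.6], [421.7, 212.0], [412.7, 252.7]] [425.3 234.   63. ]
side plate [[349.6, 269.1], [508.1, 300.6], [524.3, 216.2], [363.2, 187.2]] [436.3 243.3   5. ]
side griptop [[420.2, 261.1], [431.6, 260.8], [440.8, 236.0], [433.7, 232.1]] [431.6 247.5  63. ]
wells [[376.6, 263.3], [474.5, 278.3], [483.9, 224.7], [386.1, 204.5]] [430.3 242.7  23. ]
top grip pts 64 [425.  238.2  62.7] [417.5 219.9  47.8] [434.5 257.3  69.6]
well pts 289 [495.9 258.7  19. ]
side grip pts 94 [429.7 234.5  58.9] [420.4 216.6  45.7] [438.8 258.4  67.1]
well pts 451 [466.3 248.5  19.2]
```

View pics/C.png

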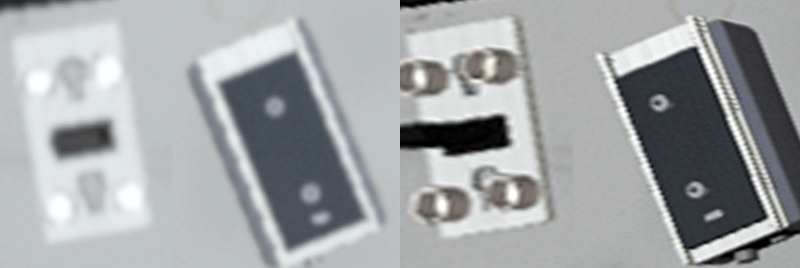

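```bash
python3 -m pendant '[[1,-34.8,29.1,0,0],[1,-34.8,29.1,0,0],[1,-34.8,29.1,0,0],[1,-34.8,29.1,0,0],[1,-34.8,29.1,0,0],[1,-34.8,29.1,0,0],[1,-34.8,29.1,0,0],[0.5,0,0,0,0]]' 40 
python3 -m pendant '[[0.5,0,0,0,8.375],[0.5,0,0,0,8.375],[0.5,0,0,0,8.375],[0.5,0,0,0,8.375],[0.5,0,0,0,8.375],[0.5,0,0,0,8.375],[0.5,0,0,0,8.375],[0.5,0,0,0,8.375],[0.5,0,0,0,0],[0.5,0,0,0,0]]'
```

```text
time: 1.6
tool_pos: [282.4, 296.3, 199.6]
tcp_rot: [179.9, 0.0, 76.4]
ft_force: [0.2, 0.5, 0.3]
finger_gap: 73.0
time: 2.6
tool_pos: [279.9, 300.4, 199.3]
tcp_rot: [-180.0, -0.0, 10.0]
ft_force: [0.3, -1.1, 1.0]
finger_gap: 42.6
```

```bash
python3 -m pendant '[[0.5,33.95,21,0,0],[0.5,33.95,21,0,0],[0.5,33.95,21,0,0],[0.5,33.95,21,0,0],[0.5,0,0,50,0],[0.5,0,0,50,0],[0.5,0,0,15,0],[0.5,0,0,0,0],[0.5,0,0,0,0],[0.5,0,0,0,0]]' 40 
python3 - <<'E'
from h import *
p,d=optics.snapshot("side"); q,_=optics.snapshot("top"); t=r.sense(); print(t["tool_pos"],t["tcp_rot"])
for z in (t["tool_pos"],[428,240,63]): print(w2p("side",z),w2p("top",z))
for x in(p,):
  for k,col in ((t["tool_pos"],(0,0,255)),):
    u=w2p("side",k)[0]; cv2.circle(x,tuple(int(a) for a in u.round()),0,col,-1)
a=cv2.resize(p[140:250,190:320],None,fx=5,fy=5,interpolation=cv2.INTER_CUBIC)
cv2.imwrite("pics/D.png",cv2.convertScaleAbs(a,alpha=1.6))
E
```

```text
time: 3.6
tool_pos: [430.2, 241.4, 87.5]
tcp_rot: [-179.9, -0.3, 9.8]
ft_force: [0.1, 0.4, 0.3]
finger_gap: 42.3
[429.83377294 241.17430329  86.9844531 ] [-179.94078847   -0.24716982    9.76634541]
[[248.57781494 196.89553382]] [[264.62762698 283.89141259]]
[[248.86625959 204.64710016]] [[265.9151511  284.44240951]]
```

View pics/D.png

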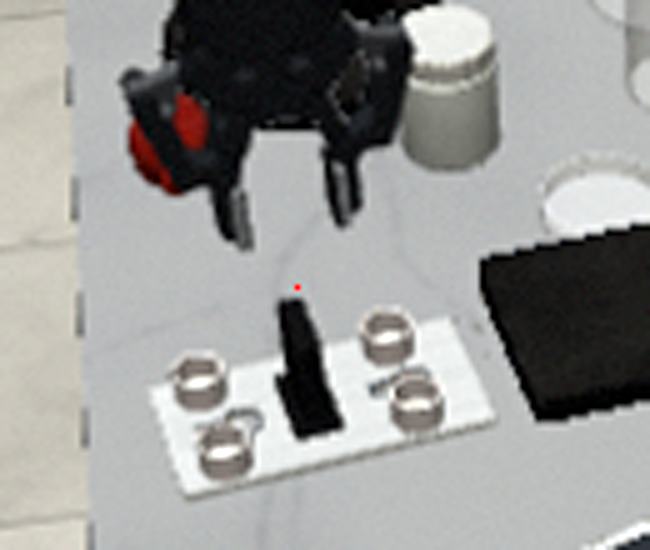

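The side crop shows the open fingertips at about (240,247) and (347,224), but the projected TCP is at (297,288), lower than I expected. I'll check with the depth data.

```bash
cat >> h.py <<'E'
def cloud(c):
    p,d=optics.snapshot(c); K,k,e,R=cam(c); v,u=np.mgrid[:480,:640]
    n=cv2.undistortPoints(np.c_[u.ravel(),v.ravel()].astype(float).reshape(-1,1,2),K,k)[:,0]
    P=(np.c_[n,np.ones(len(n))]*d.reshape(-1,1))@R.T+e; P[d.ravel()==0]=np.nan; return p,P.reshape(480,640,3)
E
python3 - <<'E'
from h import *
p,P=cloud("side")
for u,v in ((240,240),(347,215),(232,225),(340,200),(300,330),(310,370)):
    x,y=round(190+u/5),round(140+v/5); print((x,y),P[y-1:y+2,x-1:x+2].reshape(-1,3).round(0).tolist()[1::3])
t=P.reshape(-1,3); a=t[(abs(t[:,0]-430)<60)&(abs(t[:,1]-241)<30)&(t[:,2]>75)&(t[:,2]<150)]; print(len(a))
for lo in range(75,150,10):
    b=a[(a[:,2]>=lo)&(a[:,2]<lo+10)]; print(lo,len(b),b.min(0).round() if len(b) else '',b.max(0).round() if len(b) else '')
E
```

```text
(238, 188) [[408.0, 227.0, 133.0], [408.0, 229.0, 129.0], [407.0, 232.0, 123.0]]
(259, 183) [[459.0, 239.0, 131.0], [459.0, 236.0, 130.0], [459.0, 240.0, 124.0]]
(236, 185) [[405.0, 226.0, 143.0], [404.0, 230.0, 137.0], [404.0, 232.0, 133.0]]
(258, 180) [[458.0, 237.0, 142.0], [457.0, 231.0, 144.0], [457.0, 235.0, 138.0]]
(250, 206) [[431.0, 237.0, 64.0], [430.0, 234.0, 64.0], [430.0, 231.0, 63.0]]
(252, 214) [[433.0, 222.0, 50.0], [433.0, 222.0, 47.0], [432.0, 222.0, 43.0]]
104
75 0  
85 0  
95 0  
105 0  
115 5 [405. 229. 123.] [459. 240. 125.]
125 31 [401. 225. 125.] [467. 259. 135.]
135 44 [398. 224. 135.] [467. 256. 144.]
145 24 [397. 227. 145.] [466. 252. 150.]
```

```bash
python3 - <<'E'
from h import *
p,P=cloud("side"); t=r.sense(); print(t["tool_pos"],t["joint_pos"],t["finger_gap"])
for x in (236,239,244,248,252,258,262):
    print(x,[(y,P[y,x].round(0).tolist(),int(p[y,x].mean())) for y in range(141,196,3) if P[y,x,2]>70])
E
```

```text
[429.18809059 240.79846753  86.03393988] [ 2.33232891e+01 -4.68241195e+00  1.09727091e+02 -2.81757960e-04
  7.47903385e+01  1.35784265e+01] 42.85158548970444
236 [(141, [419.0, 210.0, 275.0], 9), (144, [418.0, 208.0, 268.0], 11), (147, [417.0, 207.0, 261.0], 10), (150, [416.0, 212.0, 250.0], 13), (153, [415.0, 231.0, 228.0], 9), (156, [414.0, 225.0, 225.0], 11), (159, [413.0, 227.0, 214.0], 9), (162, [412.0, 222.0, 210.0], 11), (165, [411.0, 221.0, 202.0], 5), (168, [410.0, 222.0, 193.0], 7), (171, [409.0, 227.0, 181.0], 5), (174, [408.0, 225.0, 174.0], 9), (177, [407.0, 225.0, 165.0], 12), (180, [406.0, 230.0, 152.0], 44), (183, [405.0, 232.0, 142.0], 37), (186, [404.0, 231.0, 134.0], 20)]
239 [(141, [426.0, 207.0, 276.0], 8), (144, [425.0, 206.0, 269.0], 9), (147, [424.0, 206.0, 261.0], 7), (150, [423.0, 201.0, 256.0], 7), (153, [422.0, 228.0, 229.0], 12), (156, [421.0, 223.0, 225.0], 18), (159, [420.0, 225.0, 215.0], 12), (162, [419.0, 227.0, 205.0], 9), (165, [418.0, 224.0, 199.0], 9), (168, [417.0, 225.0, 190.0], 37), (183, [412.0, 228.0, 144.0], 68), (186, [411.0, 224.0, 138.0]
[... 805 characters left out ...]
.0, 207.0], 7), (162, [448.0, 229.0, 200.0], 7)]
258 [(141, [468.0, 232.0, 254.0], 10), (144, [467.0, 241.0, 240.0], 9), (147, [466.0, 237.0, 234.0], 11), (150, [465.0, 235.0, 227.0], 10), (153, [465.0, 238.0, 216.0], 24), (165, [461.0, 231.0, 188.0], 8), (168, [461.0, 235.0, 176.0], 9), (171, [460.0, 237.0, 166.0], 8), (174, [459.0, 234.0, 159.0], 72), (177, [458.0, 232.0, 152.0], 56), (180, [457.0, 237.0, 139.0], 63), (183, [457.0, 235.0, 131.0], 46)]
262 [(147, [475.0, 242.0, 230.0], 38), (150, [475.0, 244.0, 219.0], 25), (159, [473.0, 258.0, 184.0], 29), (162, [472.0, 261.0, 173.0], 18), (165, [471.0, 239.0, 180.0], 22), (168, [470.0, 241.0, 170.0], 10), (180, [467.0, 242.0, 134.0], 79)]
```

```bash
python3 -m pendant '[[0.5,0,0,10,0],[0.5,0,0,0,0],[0.5,0,0,0,0]]'
cat > tip.py <<'E'
from h import *
p,P=cloud("side"); s=r.sense(); print(s["time"],s["tool_pos"].round(1),s["tcp_rot"].round(1),s["ft_force"].round(1))
x,y,z=s["tool_pos"]; t=P.reshape(-1,3); t=t[(abs(t[:,0]-x)<45)&(abs(t[:,1]-y)<30)]
for lo in range(0,150,10):
    b=t[(t[:,2]>=lo)&(t[:,2]<lo+10)]; print(lo,len(b),b.min(0).round().tolist()[:2] if len(b) else '',b.max(0).round().tolist()[:2] if len(b) else '')
E
python3 tip.py
```

```text
time: 4.1
tool_pos: [427.5, 239.9, 73.6]
tcp_rot: [180.0, 0.1, 9.7]
ft_force: [0.1, -0.1, -1.3]
finger_gap: 42.6
4.15 [427.8 240.1  73.9] [180.    0.    9.7] [ 0.2  0.6 -0.1]
0 382 [383.0, 210.0] [473.0, 270.0]
10 105 [383.0, 211.0] [473.0, 270.0]
20 47 [383.0, 211.0] [473.0, 266.0]
30 18 [421.0, 215.0] [439.0, 252.0]
40 23 [420.0, 216.0] [438.0, 259.0]
50 31 [421.0, 216.0] [439.0, 251.0]
60 53 [421.0, 216.0] [437.0, 258.0]
70 0  
80 0  
90 0  
100 0  
110 29 [399.0, 225.0] [463.0, 253.0]
120 42 [395.0, 224.0] [464.0, 254.0]
130 43 [395.0, 222.0] [465.0, 254.0]
140 42 [396.0, 222.0] [469.0, 255.0]
```

```bash
python3 -m pendant '[[0,0,0,0,0],[0,0,0,0,0],[0,0,0,0,0],[0,0,0,0,0],[0,0,0,0,0],[0,0,0,0,0],[0,0,0,0,0]]'
python3 tip.py | head -20 | sed -n '1p;9,16p'
```

```text
time: 4.85
tool_pos: [428.1, 240.2, 74.3]
tcp_rot: [180.0, 0.0, 9.7]
ft_force: [-0.5, 1.1, 0.3]
finger_gap: 0.1
4.9 [428.1 240.2  74.3] [180.   -0.    9.7] [-0.2 -0.7 -0.6]
70 0  
80 0  
90 0  
100 2 [425.0, 233.0] [430.0, 234.0]
110 24 [419.0, 227.0] [444.0, 239.0]
120 39 [416.0, 228.0] [444.0, 248.0]
130 40 [417.0, 226.0] [445.0, 244.0]
140 38 [415.0, 226.0] [446.0, 250.0]
```

```bash
python3 -m pendant '[[0,0,0,5,0],[0,0,0,3,0],[0,0,0,1,0],[0,0,0,0,0]]'
python3 -m pendant '[[0,0,0,1,0],[0,0,0,1,0],[0,0,0,1,0],[0,0,0,0,0]]'
python3 -m pendant '[[0,0,0,1,0],[0,0,0,1,0],[0,0,0,0,0]]'
```

```text
time: 5.3
tool_pos: [427.8, 240.1, 64.8]
tcp_rot: [180.0, 0.0, 9.7]
ft_force: [-0.4, -0.3, -0.7]
finger_gap: 0.3
time: 5.7
tool_pos: [428.1, 240.2, 62.1]
tcp_rot: [180.0, 0.0, 9.7]
ft_force: [-1.0, 0.1, -1.0]
finger_gap: 0.1
time: 6.0
tool_pos: [428.0, 240.2, 60.1]
tcp_rot: [180.0, 0.0, 9.7]
ft_force: [0.1, -0.4, 1.0]
finger_gap: 0.1
```

```bash
python3 -m pendant '[[0,0,0,4,0],[0,0,0,4,0],[0,0,0,4,0],[0,0,0,4,0],[0,0,0,0,0]]'
python3 tip.py
```

```text
time: 6.5
tool_pos: [427.5, 239.9, 43.4]
tcp_rot: [180.0, 0.1, 9.7]
ft_force: [-0.3, 0.5, 0.8]
finger_gap: -0.0
6.55 [427.7 240.   43.7] [1.8e+02 1.0e-01 9.7e+00] [ 0.5  0.1 -0.2]
0 393 [383.0, 210.0] [473.0, 270.0]
10 89 [383.0, 212.0] [473.0, 270.0]
20 49 [383.0, 210.0] [473.0, 270.0]
30 22 [421.0, 217.0] [439.0, 250.0]
40 22 [420.0, 218.0] [438.0, 255.0]
50 31 [421.0, 218.0] [439.0, 252.0]
60 38 [422.0, 219.0] [437.0, 251.0]
70 4 [427.0, 227.0] [437.0, 231.0]
80 29 [418.0, 225.0] [443.0, 237.0]
90 40 [417.0, 224.0] [444.0, 239.0]
100 39 [416.0, 227.0] [444.0, 245.0]
110 36 [414.0, 226.0] [451.0, 245.0]
120 80 [400.0, 223.0] [464.0, 254.0]
130 140 [392.0, 219.0] [472.0, 259.0]
140 101 [386.0, 220.0] [473.0, 259.0]
```

```bash
python3 -c "
from h import *
p,_=optics.snapshot('side'); cv2.imwrite('pics/E.png',cv2.convertScaleAbs(cv2.resize(p[120:250,180:330],None,fx=4,fy=4,interpolation=cv2.INTER_CUBIC),alpha=1.8))"
```

```text
(no output)
```

View pics/E.png

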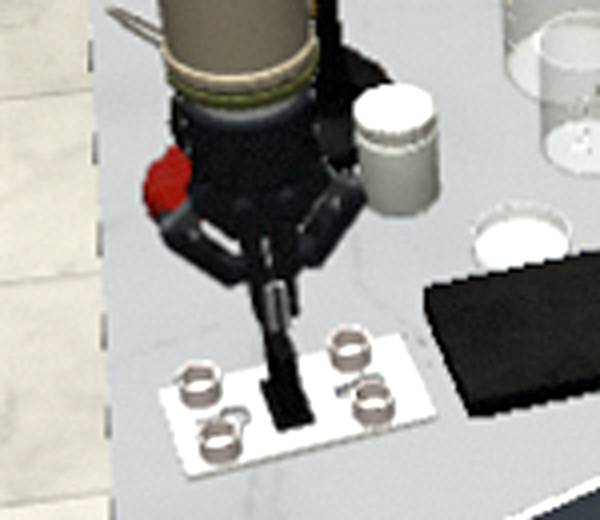

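The closed fingertips end at about (275,325) px, just above the grip's top at (283,360). The actual tip height is therefore about 33 mm above the reported TCP. I'll measure that offset by touching the grip's top (63 mm).

```bash
python3 -m pendant '[[0,0,0,4,0],[0,0,0,3,0],[0,0,0,1.5,0],[0,0,0,0,0]]'
python3 -m pendant '[[0,0,0,1,0],[0,0,0,1,0],[0,0,0,0,0]]'
python3 -m pendant '[[0,0,0,1,0],[0,0,0,1,0],[0,0,0,0,0]]'
python3 -m pendant '[[0,0,0,1,0],[0,0,0,1,0],[0,0,0,0,0]]'
```

```text
time: 7.0
tool_pos: [427.8, 240.1, 35.4]
tcp_rot: [180.0, 0.0, 9.7]
ft_force: [-0.0, 0.3, -0.2]
finger_gap: 0.6
time: 7.3
tool_pos: [428.1, 240.2, 33.7]
tcp_rot: [180.0, 0.0, 9.7]
ft_force: [-0.8, -0.7, -0.4]
finger_gap: -0.1
time: 7.6
tool_pos: [428.0, 240.1, 31.6]
tcp_rot: [180.0, 0.0, 9.7]
ft_force: [0.6, 0.4, -0.2]
finger_gap: -0.0
time: 7.9
tool_pos: [428.3, 240.3, 31.0]
tcp_rot: [180.0, -0.0, 9.7]
ft_force: [-5.9, -3.2, 12.0]
finger_gap: 0.3
```

```bash
python3 -m pendant '[[0.5,0,0,-15,0],[0.5,0,0,0,0],[0.5,0,0,0,0],[0.5,0,0,0,0],[0.5,0,0,0,0],[0.5,0,0,20,0],[0.5,0,0,20,0],[0.5,0,0,12,0],[0.5,0,0,0,0],[0.5,0,0,0,0]]'
python3 tip.py
```

```text
time: 8.9
tool_pos: [428.0, 240.2, -7.2]
tcp_rot: [180.0, 0.0, 9.7]
ft_force: [-0.7, 0.4, 0.7]
finger_gap: 42.5
8.95 [428.6 240.4  -6.6] [-180.    -0.     9.7] [ 0.  -0.1  0.2]
0 369 [384.0, 210.0] [474.0, 270.0]
10 93 [384.0, 211.0] [474.0, 268.0]
20 42 [384.0, 211.0] [473.0, 266.0]
30 46 [396.0, 218.0] [464.0, 256.0]
40 64 [396.0, 217.0] [464.0, 258.0]
50 68 [395.0, 216.0] [465.0, 262.0]
60 90 [393.0, 218.0] [469.0, 261.0]
70 69 [384.0, 217.0] [472.0, 251.0]
80 87 [385.0, 214.0] [473.0, 259.0]
90 64 [384.0, 214.0] [473.0, 255.0]
100 68 [385.0, 217.0] [458.0, 241.0]
110 79 [384.0, 217.0] [460.0, 241.0]
120 108 [384.0, 213.0] [469.0, 244.0]
130 129 [384.0, 217.0] [473.0, 255.0]
140 39 [391.0, 222.0] [470.0, 253.0]
```

Now close, then lift.

```bash
python3 -m pendant '[[0,0,0,0,0],[0,0,0,0,0],[0,0,0,0,0],[0,0,0,0,0],[0,0,0,0,0],[0,0,0,0,0],[0,0,0,0,0]]' 60
python3 -m pendant '[[0,0,0,-10,0],[0,0,0,-20,0],[0,0,0,-40,0],[0,0,0,-40,0],[0,0,0,-40,0],[0,0,0,0,0],[0,0,0,0,0]]'
```

```text
time: 9.65
tool_pos: [429.0, 240.6, -6.2]
tcp_rot: [-180.0, -0.1, 9.7]
ft_force: [-0.8, -0.4, 5.8]
finger_gap: 13.5
time: 10.35
tool_pos: [428.6, 240.4, 143.9]
tcp_rot: [-180.0, -0.1, 9.7]
ft_force: [-0.5, -0.8, -3.3]
finger_gap: 13.0
```

```bash
python3 -m pendant '[[0,0,0,0,-4.3],[0,0,0,0,-4.3],[0,0,0,0,-4.2],[0,0,0,0,0]]'
python3 -m pendant '[[0,-0.4,15,0,0],[0,-0.4,29.6,0,0],[0,-0.4,29.6,0,0],[0,-0.4,29.6,0,0],[0,-0.4,29.6,0,0],[0,-0.4,29.6,0,0],[0,-0.4,29.6,0,0],[0,-0.4,29.6,0,0],[0,-0.4,29.6,0,0],[0,0,14.9,0,0]]'
python3 -m pendant '[[0,0,0,20,0],[0,0,0,15,0],[0,0,0,5,0],[0,0,0,0,0],[0,0,0,0,0],[0,0,0,0,0]]'
python3 - <<'E'
from h import *
p,_=optics.snapshot("side");q,_=optics.snapshot("top"); cv2.imwrite("pics/s1.png",p);cv2.imwrite("pics/t1.png",q)
t=r.sense(); print(t["tool_pos"],t["tcp_rot"])
u=w2p("side",[530,-5,90])[0].round().astype(int); v=w2p("top",[530,-5,90])[0].round().astype(int); print(u,v)
A=cv2.resize(p[u[1]-65:u[1]+65,u[0]-70:u[0]+70],None,fx=5,fy=5,interpolation=cv2.INTER_CUBIC)
print("crop origin",u-[70,65]); cv2.imwrite("pics/F.png",cv2.convertScaleAbs(A,alpha=1.6)[:600] if A.shape[0]<=600 else cv2.convertScaleAbs(cv2.resize(A,None,fx=.9,fy=.9),alpha=1.6))
print(A.shape)
E
```

```text
time: 10.75
tool_pos: [426.4, 239.5, 140.3]
tcp_rot: [180.0, 0.3, 22.6]
ft_force: [1.1, -0.6, -2.9]
finger_gap: 13.2
time: 11.75
tool_pos: [526.4, -9.6, 141.2]
tcp_rot: [-180.0, 0.1, 22.3]
ft_force: [0.3, 0.5, -3.2]
finger_gap: 13.2
time: 12.35
tool_pos: [527.6, -7.2, 103.8]
tcp_rot: [180.0, -0.1, 22.5]
ft_force: [-0.6, -1.0, -3.6]
finger_gap: 13.3
[527.57662752  -7.36731417 103.74652652] [ 1.79957457e+02 -7.80001415e-02  2.25372479e+01]
[303 262] [350 246]
crop origin [233 197]
(650, 700, 3)
```

View pics/F.png

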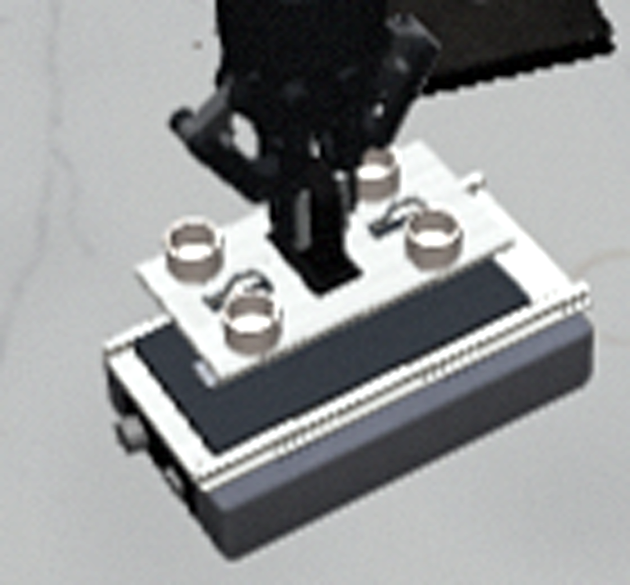

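The side crop shows the held plate over the shaker: plate corners at (135,268), (215,378), (517,243) and (420,140) px, well rims at (192,237), (251,308) and (434,228). I'll compare these with the screw heads measured in the same camera.

```bash
python3 - <<'E'
from h import *
from scipy.optimize import least_squares
B=lambda u,v:((u+.5)/4.5-.5+233,(v+.5)/4.5-.5+197)
ob=[B(192,237),B(251,308),B(434,228),B(375,163)]
mod=np.array([[-50,27.5,64],[-50,-27.5,64],[50,-27.5,64],[50,27.5,64]],float); mod[:,2]=23
cor=[B(135,268),B(215,376),B(517,241),B(420,140)]; mc=np.array([[-75,42,5],[-75,-42,5],[87,-42,5],[87,42,5]],float)
def mk(c,x,M,zu):
    R=Ro.from_euler("z",x[2],degrees=True).as_matrix(); return w2p(c,M@R.T+[x[0],x[1],zu if len(x)<4 else x[3]])
for M,o in ((mod,ob),(mc,cor),(np.vstack([mod,mc]),ob+cor)):
  for x0 in ([527,-8,22],[527,-8,22,110]):
    f=least_squares(lambda x:(mk("side",x,M,110)-np.array(o)).ravel(),x0); print(f.x.round(2),np.abs(f.fun).max().round(2))
# top : ortho view at plate top z=115, and overlay of model
q=cv2.imread("pics/t1.png"); big=cv2.resize(q[185:305,285:415],None,fx=6,fy=6,interpolation=cv2.INTER_CUBIC)
big=cv2.convertScaleAbs(big,alpha=1.5); cv2.imwrite("pics/G.png",cv2.resize(big,None,fx=.8,fy=.8))
E
```

```text
[529.12  -5.61  21.28] 0.58
[529.64  -0.88  21.23 105.18] 0.48
[528.35  -4.89  21.82] 0.79
[527.74 -10.43  21.89 115.79] 0.65
[528.74  -5.25  21.68] 0.88
[528.5   -7.4   21.71 112.22] 0.84
```

View pics/G.png

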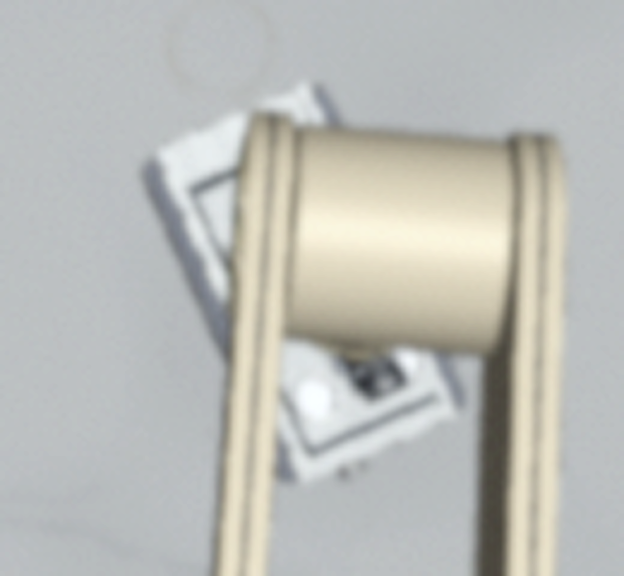

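The top view is mostly hidden by the arm, but the frame lines up with the plate's tail and nose. The side-camera fit puts the carrier about 1 mm too far along +x, 0.8 mm off sideways and 0.8° off in yaw. I'll correct that, then descend and feel.

```bash
python3 -m pendant '[[0,-1,0.8,0,-0.6],[0,0,0,10,0],[0,0,0,10,0],[0,0,0,6,0],[0,0,0,0,0],[0,0,0,0,0],[0,0,0,0,0]]'
python3 -m pendant '[[0,0,0,1,0],[0,0,0,1,0],[0,0,0,1,0],[0,0,0,0,0]]'
python3 -m pendant '[[0,0,0,1,0],[0,0,0,0.5,0],[0,0,0,0,0]]'
```

```text
time: 13.15
tool_pos: [526.6, -8.7, 77.1]
tcp_rot: [180.0, -0.0, 23.1]
ft_force: [-0.0, -0.6, -2.4]
finger_gap: 13.2
time: 13.55
tool_pos: [526.2, -8.7, 73.7]
tcp_rot: [-180.0, 0.0, 23.1]
ft_force: [0.2, -0.3, -2.5]
finger_gap: 13.4
time: 13.85
tool_pos: [526.2, -8.6, 72.2]
tcp_rot: [-180.0, 0.0, 23.1]
ft_force: [0.6, -0.0, -2.8]
finger_gap: 13.1
```

```bash
python3 -m pendant '[[0,0,0,1,0],[0,0,0,0.5,0],[0,0,0,0,0]]'
python3 -m pendant '[[0,0,0,1,0],[0,0,0,0.5,0],[0,0,0,0,0]]'
```

```text
time: 14.15
tool_pos: [526.3, -8.6, 70.7]
tcp_rot: [-180.0, 0.0, 23.1]
ft_force: [0.3, 0.3, -4.3]
finger_gap: 13.2
time: 14.45
tool_pos: [526.2, -8.6, 69.2]
tcp_rot: [-180.0, 0.0, 23.1]
ft_force: [0.1, -1.2, -3.0]
finger_gap: 13.2
```

```bash
python3 -m pendant '[[0,0,0,1,0],[0,0,0,1,0],[0,0,0,1,0],[0,0,0,0,0]]'
python3 -m pendant '[[0,0,0,1,0],[0,0,0,1,0],[0,0,0,0,0]]'
python3 -m pendant '[[0,0,0,1,0],[0,0,0,1,0],[0,0,0,0,0]]'
```

```text
time: 14.85
tool_pos: [526.2, -8.6, 66.0]
tcp_rot: [-180.0, 0.0, 23.1]
ft_force: [-0.5, -0.1, -3.1]
finger_gap: 13.4
time: 15.15
tool_pos: [526.4, -8.7, 64.3]
tcp_rot: [180.0, -0.0, 23.1]
ft_force: [0.1, -0.1, -2.6]
finger_gap: 13.4
time: 15.45
tool_pos: [526.4, -8.7, 62.3]
tcp_rot: [180.0, -0.0, 23.1]
ft_force: [-0.5, -0.1, -1.5]
finger_gap: 13.5
```

```bash
python3 -m pendant '[[0,0,0,0.7,0],[0,0,0,0,0],[0,0,0,0,0]]'
python3 -m pendant '[[0,0,0,0.7,0],[0,0,0,0,0],[0,0,0,0,0]]'
python3 -m pendant '[[0,0,0,0.6,0],[0,0,0,0,0],[0,0,0,0,0]]'
```

```text
time: 15.75
tool_pos: [526.6, -8.7, 61.9]
tcp_rot: [180.0, -0.0, 23.1]
ft_force: [-0.8, -1.1, 1.0]
finger_gap: 13.3
time: 16.05
tool_pos: [526.9, -8.7, 61.8]
tcp_rot: [180.0, -0.1, 23.1]
ft_force: [-3.3, -1.0, 5.9]
finger_gap: 13.5
time: 16.35
tool_pos: [527.2, -8.7, 61.8]
tcp_rot: [180.0, -0.1, 23.1]
ft_force: [-3.4, 0.2, 10.0]
finger_gap: 13.5
```

```bash
python3 -m pendant '[[0,1,0,0,0],[0,1,0,0,0],[0,1,0,0,0],[0,0,0,0,0]]'
python3 -m pendant '[[0,1,0,0,0],[0,1,0,0,0],[0,1,0,0,0],[0,0,0,0,0]]'
```

```text
time: 16.75
tool_pos: [530.2, -7.8, 61.8]
tcp_rot: [179.9, -0.1, 23.1]
ft_force: [-1.9, -1.6, 8.4]
finger_gap: 13.3
time: 17.15
tool_pos: [533.0, -6.6, 61.8]
tcp_rot: [179.9, -0.1, 23.1]
ft_force: [-2.2, -0.6, 8.7]
finger_gap: 13.2
```

Sliding freely with low force.

```bash
python3 -m pendant '[[0,1,0,0,0],[0,1,0,0,0],[0,1,0,0,0],[0,1,0,0,0],[0,0,0,0,0]]'
python3 -m pendant '[[0,1,0,0,0],[0,1,0,0,0],[0,1,0,0,0],[0,1,0,0,0],[0,0,0,0,0]]'
```

```text
time: 17.65
tool_pos: [536.6, -5.0, 61.8]
tcp_rot: [179.9, -0.1, 23.1]
ft_force: [-2.3, -0.7, 8.8]
finger_gap: 13.0
time: 18.15
tool_pos: [540.3, -3.4, 61.8]
tcp_rot: [179.9, -0.1, 23.1]
ft_force: [-2.8, -1.2, 10.1]
finger_gap: 13.2
```

```bash
python3 -m pendant '[[0,1,0,0,0],[0,1,0,0,0],[0,0,0,0,0]]'
python3 -m pendant '[[0,0.7,0,0,0],[0,0.7,0,0,0],[0,0,0,0,0]]'
```

```text
time: 18.45
tool_pos: [542.1, -2.6, 61.8]
tcp_rot: [179.9, -0.1, 23.1]
ft_force: [-2.7, -0.7, 9.5]
finger_gap: 13.1
time: 18.75
tool_pos: [543.3, -2.1, 61.8]
tcp_rot: [179.9, -0.1, 23.1]
ft_force: [-2.1, 0.1, 9.0]
finger_gap: 13.3
```

```bash
python3 -m pendant '[[0,0.7,0,0,0],[0,0.7,0,0,0],[0,0,0,0,0]]'
python3 -m pendant '[[0,0.5,0,0,0],[0,0.5,0,0,0],[0,0,0,0,0]]'
```

```text
time: 19.05
tool_pos: [544.5, -1.6, 61.8]
tcp_rot: [179.9, -0.1, 23.1]
ft_force: [-3.1, -0.4, 9.8]
finger_gap: 13.4
time: 19.35
tool_pos: [544.6, -1.6, 61.8]
tcp_rot: [179.9, 0.0, 23.1]
ft_force: [-8.5, -2.5, 13.1]
finger_gap: 13.3
```

End stop reached. A small extra push, then I look at the catch.

```bash
python3 -m pendant '[[0,0.5,0,-0.4,0],[0,0.4,0,-0.4,0],[0,0,0,0,0]]'
python3 - <<'E'
from h import *
p,_=optics.snapshot("side"); u=w2p("side",[475,-30,70])[0].round().astype(int)
cv2.imwrite("pics/H.png",cv2.convertScaleAbs(cv2.resize(p[u[1]-45:u[1]+45,u[0]-50:u[0]+60],None,fx=6,fy=6,interpolation=cv2.INTER_CUBIC),alpha=1.6)); print(u)
E
```

```text
time: 19.65
tool_pos: [544.5, -1.5, 61.8]
tcp_rot: [180.0, 0.1, 23.1]
ft_force: [-10.9, -5.0, 9.8]
finger_gap: 13.3
[280 280]
```

View pics/H.png

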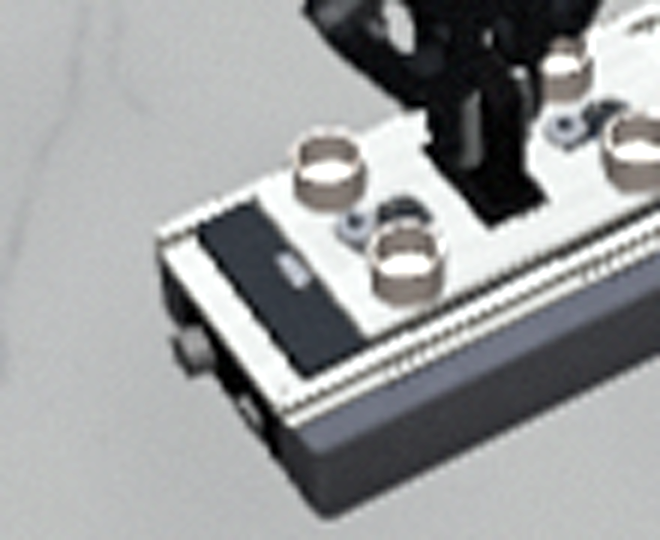

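The catch shows free just behind the tail edge at (295,268), and both screw heads sit at the slot ends. I relax the push, release and rise.

```bash
python3 -m pendant '[[0,-0.7,0,-0.4,0],[0,-0.5,0,-0.2,0],[0,0,0,0,0]]' 
python3 -m pendant '[[0.45,0,0,0,0],[0.45,0,0,0,0],[0.45,0,0,0,0],[0.45,0,0,0,0],[0.45,0,0,0,0]]'
python3 -m pendant '[[0.45,0,0,-5,0],[0.45,0,0,-10,0],[0.45,0,0,-25,0],[0.45,0,0,-40,0],[0.45,0,0,-40,0],[0.45,0,0,-30,0],[0.45,0,0,0,0],[0.45,0,0,0,0]]'
python3 - <<'E'
from h import *
p,_=optics.snapshot("side"); u=w2p("side",[500,-20,70])[0].round().astype(int)
cv2.imwrite("pics/I.png",cv2.convertScaleAbs(cv2.resize(p[u[1]-60:u[1]+50,u[0]-60:u[0]+80],None,fx=5,fy=5,interpolation=cv2.INTER_CUBIC),alpha=1.6))
for q in ["tape_roll","crucible","beaker_100","sample_jar_1","catch"]: print(q,[(np.round(x["at"]),round(x["score"],2)) for x in optics.search_frame("side",q)][:2])
E
```

```text
time: 20.0
tool_pos: [544.3, -1.3, 61.8]
tcp_rot: [180.0, -0.0, 23.1]
ft_force: [-1.2, -2.2, 1.2]
finger_gap: 13.6
time: 20.5
tool_pos: [544.3, -0.9, 61.6]
tcp_rot: [-180.0, -0.0, 23.1]
ft_force: [-0.4, -0.1, 0.0]
finger_gap: 38.7
time: 21.3
tool_pos: [545.1, -1.1, 213.5]
tcp_rot: [179.9, -0.2, 23.1]
ft_force: [-0.5, -0.8, 0.1]
finger_gap: 38.3
tape_roll [(array([ 391., -290.,   23.]), 0.7)]
crucible [(array([795., -42.,  37.]), 0.8)]
beaker_100 [(array([817.,  69.,  49.]), 0.88), (array([543.,  -8.,  71.]), 0.55)]
sample_jar_1 [(array([524., 427.,  56.]), 0.72)]
catch [(array([525., -43.,  50.]), 0.29)]
```

View pics/I.png

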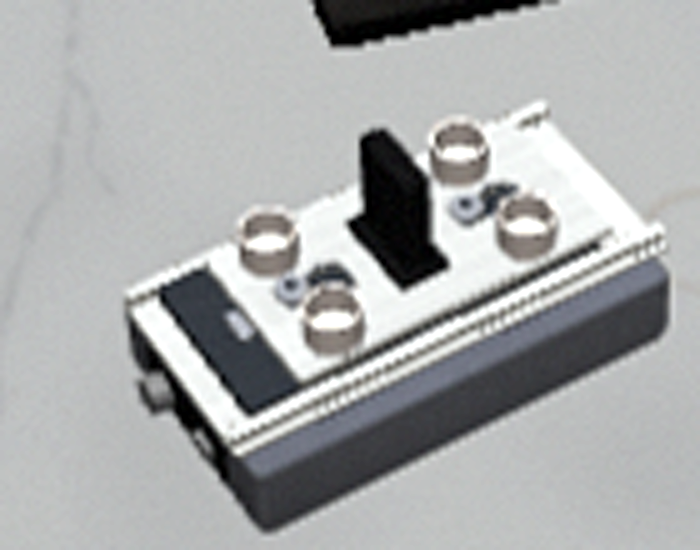

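The released carrier sits over both heads, the catch is free at (238,323), and a thin dark wedge shows along the near edge from (490,295) to (610,238). I'll do one numeric check of pose and flatness from depth.

```bash
python3 - <<'E'
from h import *
from scipy.optimize import least_squares
u0=w2p("side",[500,-20,70])[0].round().astype(int)-[60,60]
B=lambda u,v:((u+.5)/5-.5+u0[0],(v+.5)/5-.5+u0[1])
ob=np.array([B(268,238),B(333,311),B(527,218),B(459,146)]); M=np.array([[-50,27.5,23],[-50,-27.5,23],[50,-27.5,23],[50,27.5,23]],float)
f=least_squares(lambda x:(w2p("side",M@Ro.from_euler("z",x[2],degrees=True).as_matrix().T+[x[0],x[1],68])-ob).ravel(),[544,-1,22]); print(f.x,abs(f.fun).max())
print("home target side", 536.45+9*.924,-2.9+9*.383)
Ps=[]
for i in range(6):
    p,P=cloud("side"); Ps.append(P)
P=np.nanmean(Ps,0).reshape(-1,3)
R=Ro.from_euler("z",22.5,degrees=True).as_matrix(); L=(P-[f.x[0],f.x[1],0])@R
a,b=L[:,0],L[:,1]
for n,m in (("plate",(a>-72)&(a<84)&(abs(b)<40)&(abs(L[:,2]-73)<4.5)),("carriage tail",(a>-95)&(a<-77)&(abs(b)<38)&(abs(L[:,2]-68)<6)&(abs(b)>10))):
    A=np.c_[a[m],b[m],np.ones(m.sum())]; c=np.linalg.lstsq(A,L[m,2],rcond=None)[0]; print(n,m.sum(),c)
m=(a>-81)&(a<-74)&(abs(b)<6); print("near catch z",np.sort(L[m,2]).round(1))
E
```

```text
[545.19437592  -2.81770105  23.52581864] 0.49631986290967234
home target side 544.7660000000001 0.5470000000000002
plate 1201 [3.03943356e-04 7.04645048e-03 7.34282864e+01]
carriage tail 162 [1.35096799e-02 1.57623599e-03 6.93238195e+01]
near catch z [67.4 68.  68.3 68.3 68.5 69.8 71.1 71.3 71.4 72.2 72.5 72.7 72.8 72.9
 73.3 73.5]
```

```bash
python3 - <<'E'
from h import *
Z=[];
for i in range(12): p,P=cloud("side"); Z.append(P)
P=np.nanmean(Z,0); R=Ro.from_euler("z",22.5,degrees=True).as_matrix(); L=(P-[536.45,-2.9,0])@R
m=(L[...,0]>-88)&(L[...,0]<-62)&(abs(L[...,1])<22)&(abs(L[...,2]-70)<8)
for v,u in np.argwhere(m): 
    if abs(L[v,u,1])<22 : print((u,v),L[v,u].round(1).tolist(),int(p[v,u].mean()),end=" | ")
E
```

```text
(np.int64(277), np.int64(271)) [-62.2, 21.9, 74.2] 160 | (np.int64(276), np.int64(272)) [-64.9, 21.8, 72.6] 127 | (np.int64(277), np.int64(272)) [-63.2, 20.3, 73.1] 164 | (np.int64(276), np.int64(273)) [-65.9, 20.3, 71.4] 81 | (np.int64(277), np.int64(273)) [-64.9, 17.3, 73.6] 148 | (np.int64(278), np.int64(273)) [-62.7, 16.7, 72.8] 157 | (np.int64(275), np.int64(274)) [-67.9, 21.6, 68.2] 37 | (np.int64(276), np.int64(274)) [-66.3, 19.9, 68.7] 54 | (np.int64(277), np.int64(274)) [-65.8, 15.8, 72.2] 100 | (np.int64(278), np.int64(274)) [-64.5, 13.5, 73.6] 142 | (np.int64(279), np.int64(274)) [-62.5, 12.7, 73.2] 157 | (np.int64(273), np.int64(275)) [-73.2, 21.0, 68.6] 40 | (np.int64(274), np.int64(275)) [-71.1, 20.4, 67.9] 37 | (np.int64(275), np.int64(275)) [-69.3, 19.0, 68.2] 37 | (np.int64(276), np.int64(275)) [-67.6, 17.7, 68.3] 36 | (np.int64(277), np.int64(275)) [-65.6, 16.7, 68.0] 51 | (np.int64(278), np.int64(275)) [-65.7, 11.3, 73.1] 99 | (np.int64(279), np.int64(275)) [-63.7, 10.6, 72.5] 146 | (np.int64(280), np.int64(275)) [-62.1, 8.9, 73.2] 157 | (np.int64(270), np.int64(27
[... 9620 characters left out ...]
14.4, 68.8] 41 | (np.int64(276), np.int64(288)) [-86.0, -15.6, 68.8] 37 | (np.int64(277), np.int64(288)) [-83.8, -15.9, 67.8] 39 | (np.int64(278), np.int64(288)) [-82.0, -17.1, 67.8] 38 | (np.int64(279), np.int64(288)) [-80.7, -19.2, 69.0] 39 | (np.int64(280), np.int64(288)) [-78.2, -18.9, 67.1] 38 | (np.int64(281), np.int64(288)) [-76.7, -20.9, 68.1] 37 | (np.int64(276), np.int64(289)) [-87.0, -17.3, 67.8] 38 | (np.int64(277), np.int64(289)) [-85.0, -18.0, 67.3] 39 | (np.int64(278), np.int64(289)) [-83.5, -19.7, 68.0] 36 | (np.int64(279), np.int64(289)) [-81.9, -21.4, 68.6] 36 | (np.int64(280), np.int64(289)) [-79.5, -21.3, 67.0] 38 | (np.int64(277), np.int64(290)) [-86.7, -21.3, 68.3] 37 |
```

The catch's top is at 72 mm, 4 mm proud and at x −68 to −74, so it is fully up. The tail edge is at −65.7, against −66 expected when home. The plate's top is at 73 mm, as it should be when seated.

```bash
python3 -c "
from bench import hand_in; print(hand_in())"
```

```text
the job is handed in; nothing more can be done
None
```

The tube carrier is on the shaker, slid fully home, with the spring catch up behind its tail, and the job is handed in. I gripped the carrier by its grip and lowered it over the two screw heads. I then slid it about 18 mm until it met the end stop, let go and rose clear. It finished at about 21 s on the robot's clock.

**Last checks, all from the side camera's depth data:**
- **Catch:** its top is at 72 mm, so it stands 4 mm above the 68 mm carriage, fully up.
- **Tail edge:** it is 65.7 mm behind the carriage's middle, against 66 mm expected when home.
- **Plate:** its top is at about 73 mm with a fitted tilt of about 0.007 rad, so it is seated flat.
- **Forces:** the largest readings at the wrist were about 16 N while pushing at the stop and 13 N when first touching the grip's top.
- **Bystanders:** the camera found all four within about 5 mm of their first positions.

**What disagreed:**
- **Gripper height:** the reported tool height was about 32 mm lower than the real fingertips. I measured this by touching the grip's top and allowed for it from then on.
- **Sideways position:** a fit from hand-picked points on the wells put the seated carrier about 3 mm to one side. The slots allow only about 1.5 mm of play round the screw shanks, so I put this down to picking error and did not correct it.
- **Yaw:** the carrier sits at 23.1 to 23.5°, against about 22.5° for the shaker. That is within the 4° allowed.

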